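Set the minute hand of a clock movement to twelve by its centre wheel

TASK

The big brass centre wheel on the clock test stand carries the dark minute hand on its front. Set the hand to twelve by pushing the wheel round by its spokes with the fingertips, spoke after spoke, until the hand points straight up, then take the fingers away. Push gently and never grip the wheel, keep off the clean toothed rim and the thin hand, and leave the things lying round the stand where they are.

Things in the scene. Friction and masses are not known exactly. Their poses are not given: they have to be found in the camera images.
- test_stand: Clock test stand, fixed: steel base 120 x 306 x 14 mm, two upright aluminium plates, 6 mm thick, 292 wide, top 140 mm above the desk, their middles 26 mm before and behind the wheel's middle plane, each with a crown of 24 mm radius round the arbor. Only the wheel's upper half stands free. Origin: on the desk below the wheel's centre; -x points out of the front (hand side, to the robot), z up.
- centre_wheel (a joint): Angle (rad) of wheel and hand, one rigid piece: 0 or any whole turn (6.283) = hand straight up; grows clockwise seen from the front (top moves to the stand's -y). Turns endlessly both ways against a steady 0.3 N m friction (4 N at mid spoke), does not coast, stays where left. Starts over 140 degrees from upright.
- arbor (a point): Centre of the wheel, on its axis and in its middle plane, 150 mm above the desk. Turns with the wheel: z points along the hand, x along the axis away from the front.
- pointer_tip (a point): Tip of the minute hand: 57 mm from the axis and 38 mm in front of the wheel's middle plane. Its z axis points along the hand.
- spokes: Five straight brass spokes, 72 degrees apart, 10 mm wide, 12 mm deep along the axis, from the hub (22 mm radius; spokes 15 mm wide up to 34 mm radius) to the rim's inside at 110 mm radius. The hand lies midway between two: spokes at 36, 108, 180, 252, 324 degrees from it. The openings go right through, with free room behind above the plates. Origin and axes as arbor.
- toothed_rim: The brass rim of the wheel with its teeth: 110 mm inner and about 126 mm outer radius, 8 mm thick; its top is 276 mm above the desk. Origin and axes as arbor. Not to be touched.
- minute_hand: Dark steel hand on the front end of the arbor, 3 mm thick, in front of the front plate: slim, with a lozenge near the tip, 57 mm long from the axis to the tip, 22 mm tail on the other side. Origin and axes as arbor. Not to be touched.
- oil_bottle: Bystander: small brown oil bottle, 22 mm diameter, 52 mm tall, upright on the desk to the right in front of the stand. Origin at its foot.
- loupe: Bystander: black eye loupe, 37 mm diameter, 30 mm tall, on the desk to the left in front of the stand. Origin at its foot.
- tweezers: Bystander: steel tweezers, 119 x 13 x 6 mm, lying flat on the desk in front of the stand. Origin at the middle of the underside.
- dust_blower: Bystander: green rubber dust blower, 53 x 63 x 81 mm, on the desk mat to the left of the stand and a little behind it. Origin at its foot.

How it is judged:
On the way, in this order (a step that is already met when the one before it is completed fails the run):
1. the fingers push on a spoke (contact force between the fingers and spokes above 0.5 N), for 0.05 s.
2. the fingers let go of that spoke (contact force between the fingers and spokes below 0.05 N), for 0.2 s.
3. the fingers push on a spoke again (contact force between the fingers and spokes above 0.5 N), for 0.05 s.
At the end, for the whole second after the job is handed in: The minute hand points straight up within 0.09 rad (5 degrees, less than one minute of the dial) and is at rest, the fingers are away from the wheel, and the bottle, loupe, tweezers and blower are within 20 mm of where they stood (angle between pointer_tip's own z axis and vertical below 0.09 rad and velocity of joint centre_wheel between -0.05 and 0.05 rad/s and distance of each of oil_bottle, loupe, tweezers, dust_blower from where it was at the start of the episode below 0.02 m); the robot touches nothing.
It fails at once if the toothed rim is pressed (over 2 N) (contact force between any of the fingers, the arm and toothed_rim above 2 N).
It fails at once if the minute hand is touched (over 1 N) (contact force between any of the fingers, the arm and minute_hand above 1 N).
It fails at once if the wheel is gripped or forced: more than 25 N of finger force on the spokes (contact force between the fingers and spokes above 25 N).
It fails at once if the stand is rammed (over 25 N) (contact force between any of the fingers, the arm and test_stand above 25 N).
It fails at once if the oil bottle, loupe, tweezers or dust blower is moved more than 20 mm or lifted (distance of any of oil_bottle, loupe, tweezers, dust_blower from where it was at the start of the episode above 0.02 m or height (world z) of any of oil_bottle, loupe, tweezers, dust_blower above 0.017 m).
It also fails if it takes over 64 s, if anything falls off the work surface, if the arm or the gripper's body presses on something with over 40 N, if the wrist force passes 120 N, or if a joint passes its speed limit or range.

ROBOT

A 6-joint arm with a two-finger parallel gripper is mounted at the origin on a cart in front of the work surface, level with it; the furniture and walls round the work are solid. World frame = base frame: x ahead of the robot, y to its left, z up, the work surface at z = 0. Lengths are in m, angles in rad, forces in N, time in s.
With the tool pointing down it reaches from about 0.275 to 1 m from the base axis. Payload 8.4 kg.
Tool frame: the origin (TCP) lies on the centre line of the jaws, within the pads' length; the fingertips stand 17 mm ahead of it and the grasp point (between the pads) lies 2 mm behind it (bot.tcp_to_tips is the z of the fingertips in the tool frame, in m); z points along the fingers, y is the line along which they close (so a half turn about z gives the same grasp; the last joint's range is limited). The gripper opens to 85 mm and grips with 20 to 120 N. Pads are 22 mm wide; open, the fingers measure 114 mm over their backs; the gripper's body (76 mm by 85 mm) begins 54 mm behind the grasp point. The pads swing forward as they close: fully open they stand 13 mm farther back than shut.
Start: joints at [-1.165, 0.353, 1.633, -0, 1.155, -0.002], TCP at [0.248, -0.574, 0.248] pointing down, gripper open.
Joint ranges: [-2.63, 2.63], [-0.92, 2.1], [0.06, 2.66], [-1.3, 4.44], [0, 2.69], [-3.02, 3.02]. Speed limits (rad/s): [2.22, 2.22, 2.79, 3.14, 3.14, 3.14].

INTERFACE

Orientations are given as a unit quaternion [x, y, z, w].
In Python, from workcell import bot, hand, kinematics, get_obs, vision, hand_in gives the robot as it stands. The module is installed in compiled form; this text tells all that it offers. Calls block until the motion is done:
- bot.reach(position, orientation): joint-space move of the TCP to a pose.
- bot.servo_line(position, ori=None, velocity=0.15): straight line of the TCP; ori=None keeps the orientation; velocity is the mean speed in m/s.
- bot.goto_joints(angles): joint-space move.
- hand.move_gripper(opening, strength=None): finger opening in m; strength is the grip in N (None keeps the last); returns when the fingers have stopped.
- bot.dwell(seconds).
- kinematics.solve_ik(position, orientation): joint angles nearest the present ones, or None.
- get_obs(): the state.
- vision.read_camera(name): name is "side" or "top"; returns a dict with "frame" (384x512x3 uint8, red, green, blue), "intrinsics" (3x3 intrinsics, pixels), "view" (4x4, takes a point from world to camera coordinates). Camera axes: x right, y down, z forward; pixel columns grow to the right and rows downward; lengths in m; the calibration is good to about 2 mm. A picture is of the moment at which its call begins. There is no depth.
A pose or a line that the arm cannot do raises bot.IKError and nothing moves.
- hand_in(): hands the job in; it is judged then, once.
The state is a dict: "time_s": time; "joint_pos": joint angles; "joint_vel": joint speeds; "joint_efforts": joint torques, N m; "position": TCP position; "orientation": TCP orientation; "wrist_force": force on the tool from outside, world axes, zero at the start; "ft_torque": the same for the moment, N m; "gripper_width": finger opening in m; "grip_force": force on a finger pad.
Only numpy, scipy, OpenCV 4.12 (cv2) and the standard library are available. Lean on these libraries where they do the work, as an engineer would, in place of code of your own. Each camera call takes 0.05 s, during which the arm holds its last target. There are 200 camera calls.

## Working session

There is one attempt and no reset: what is moved stays moved. The work goes in short steps, each a Python script; the robot and the scene stay as the last script left them, time stands still between calls to the robot, and variables do not carry over. Pictures are saved under pics/ and viewed, at most 10 in all, crops included, and the job is handed in when it is done.

```bash
mkdir -p pics; python3 - <<'E'
from workcell import *
import cv2,numpy as np
for n in("side","top"):
    d=vision.read_camera(n);cv2.imwrite(f"pics/{n}0.png",cv2.cvtColor(d["frame"],cv2.COLOR_RGB2BGR))
    print(n,np.round(d["intrinsics"],1).tolist(),np.round(d["view"],4).tolist())
o=get_obs();print(o["time_s"],o["position"],o["orientation"],o["gripper_width"],bot.tcp_to_tips)
E
```

```text
side [[397.5, 0.0, 262.0], [0.0, 397.5, 200.1], [0.0, 0.0, 1.0]] [[0.588, -0.8086, -0.0228, -0.3877], [-0.3606, -0.2367, -0.9022, 0.3364], [0.7241, 0.5387, -0.4307, 0.6526], [0.0, 0.0, 0.0, 1.0]]
top [[496.8, 0.0, 253.8], [0.0, 496.8, 189.9], [0.0, 0.0, 1.0]] [[-0.0285, -0.9995, 0.0108, -0.0604], [-0.9883, 0.0266, -0.1501, 0.6093], [0.1498, -0.015, -0.9886, 1.2657], [0.0, 0.0, 0.0, 1.0]]
0.1 [ 0.24773345 -0.57337378  0.24763972] [ 9.79283447e-01  2.02493308e-01 -1.20521901e-04 -6.13467695e-04] 0.08558427081129487 0.017
```

View pics/side0.png

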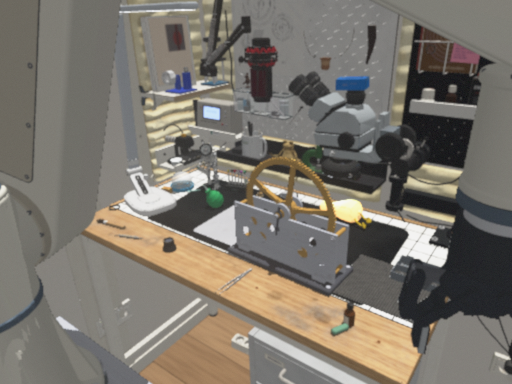

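View pics/top0.png

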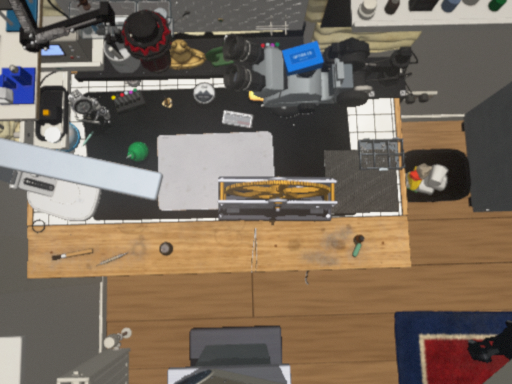

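The side view shows the stand, with the wheel's top near (290,155) and its plates spanning (236–346, 200–280). In the top view the stand is at about (219–336, 178–220). I'll zoom in on both.

```bash
python3 - <<'E'
import cv2,numpy as np
a=cv2.imread("pics/side0.png")[135:295,220:360];b=cv2.imread("pics/top0.png")[165:230,205:350]
cv2.imwrite("pics/sc.png",cv2.resize(a,None,fx=3.7,fy=3.7,interpolation=cv2.INTER_CUBIC))
cv2.imwrite("pics/tc.png",cv2.resize(b,None,fx=5,fy=5,interpolation=cv2.INTER_CUBIC))
E
```

```text
(no output)
```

View pics/sc.png

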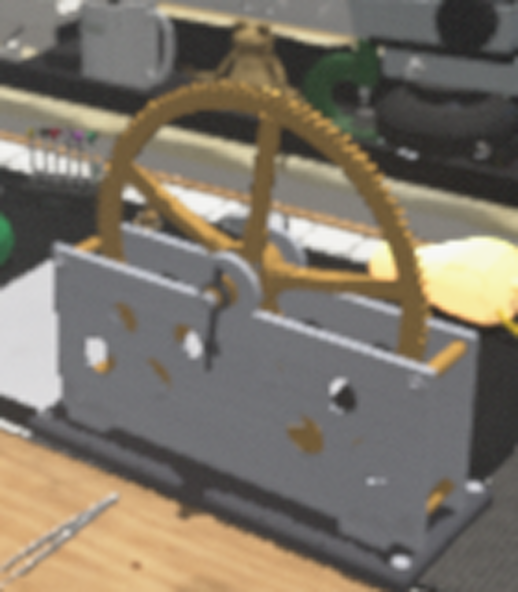

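View pics/tc.png

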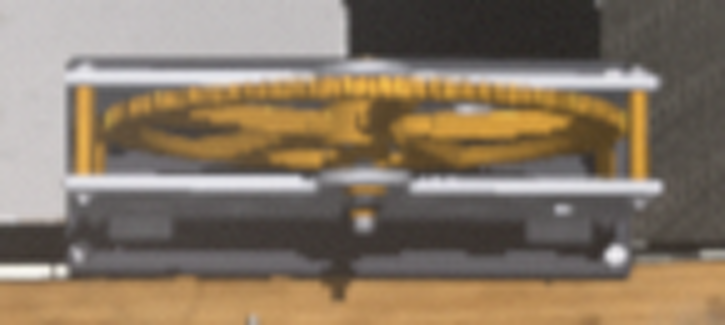

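Side crop: the hand runs from about (215,285) down to (208,368), so it points roughly straight down. Spokes meet the rim at about (268,118), (135,165) and (405,285). I'll fit the stand pose and wheel angle from these points.

```bash
cat > geo.py <<'E'
import numpy as np
from workcell import *
from scipy.optimize import least_squares
from scipy.spatial.transform import Rotation as R
def proj(cam,P):
    c=np.asarray(P)@cam["view"][:3,:3].T+cam["view"][:3,3]; p=c@cam["intrinsics"].T; return p[...,:2]/p[...,2:]
def world(p,P): # p=x,y,yaw ; P stand frame
    return R.from_euler('z',p[2]).apply(P)+[p[0],p[1],0]
def wheel(th,ang,r,x): # ang clockwise from hand, front view; top moves to -y
    a=th+ang; return [x,-r*np.sin(a),.15+r*np.cos(a)]
E
python3 - <<'E'
from geo import *
T=vision.read_camera("top");S=vision.read_camera("side")
f=lambda L,s,o:np.array(L)/s+np.array(o)
t=f([(67,183),(660,187),(67,76),(657,81)],5,(205,165))
s=f([(57,248),(432,373),(122,228),(476,335)],3.7,(220,135))
w=f([(208,368),(268,118),(135,165),(405,285)],3.7,(220,135))
def res(q,full=False):
    z=q[3]; C=world(q,[(-.026,.146,z),(-.026,-.146,z),(.026,.146,z),(.026,-.146,z)])
    th=q[4]
    W=world(q,[wheel(th,0,.057,-.038),wheel(th,np.pi,.11,0),wheel(th,np.radians(108),.11,0),wheel(th,np.radians(252),.11,0)])
    return np.r_[(proj(T,C)-t).ravel(),(proj(S,C)-s).ravel(),(proj(S,W)-w).ravel()]
r=least_squares(res,[.5,-.1,0,.14,np.pi],loss='soft_l1');print(r.x,np.degrees(r.x[[2,4]]));print(np.round(res(r.x),1).reshape(-1,2).tolist())
np.save("pose.npy",r.x)
for n,px in(("bottle",(359,240)),("tweez",(254,245))): # desk points from top view
    g=least_squares(lambda g:proj(T,[g[0],g[1],.01])-px,[.5,-.1]).x;print(n,g)
p=r.x
from itertools import product
for Rz,tilt in product((0,90),(-30,0,30)):
    q=(R.from_euler('z',p[2])*R.from_euler('z',Rz,degrees=True)*R.from_euler('x',180,degrees=True)).as_quat()
    print(Rz,tilt)
E
```

```text
[ 0.58898677 -0.13324104 -0.03830772  0.13731582  3.26160286] [ -2.19487092 186.87607819]
[[-0.9, -0.6], [-0.3, -0.1], [-0.5, -0.2], [-0.0, 0.2], [0.0, -0.3], [1.1, 0.6], [-4.4, -1.9], [0.6, 1.1], [0.6, 0.5], [1.2, -0.4], [-1.2, 1.6], [-0.4, 0.8]]
bottle [ 0.46957833 -0.3558012 ]
tweez [ 0.46415504 -0.07408904]
0 -30
0 0
0 30
90 -30
90 0
90 30
```

The fit is sound: plate top comes out at 137 mm against 140, and the hand is at about 187°. Next I'll check whether a horizontal tool, closing axis tangential, is reachable along the arc.

```bash
cat >> geo.py <<'E'
p=np.load("pose.npy") if __import__("os").path.exists("pose.npy") else None
def pose(a,r,dx,tilt=0,flip=1,roll=1.0):
    """finger centre at angle a deg cw from up, radius r, fingertips at stand x=dx; roll: share of a the tool turns with"""
    b=np.radians(a); k=np.radians(a*roll); ty=flip*np.array([0,-np.cos(k),-np.sin(k)]); tz=np.array([1.,0,0])
    t=R.from_euler('y',tilt,degrees=True); tz=t.apply(tz); ty=t.apply(ty)
    M=R.from_euler('z',p[2])*R.from_matrix(np.c_[np.cross(ty,tz),ty,tz])
    tip=np.array([dx,-r*np.sin(b),.15+r*np.cos(b)])
    return world(p,tip-.017*tz), M.as_quat()
E
python3 - <<'E'
from geo import *
for tilt in(0,15,30):
  for flip in(1,-1):
    for dx in (-.1,.014):
      for a in(-72,-40,0,40,72):
        q=kinematics.solve_ik(*pose(a,.083,dx,tilt,flip))
        print(tilt,flip,dx,a,None if q is None else np.round(q,2))
E
```

```text
0 1 -0.1 -72 None
0 1 -0.1 -40 None
0 1 -0.1 0 None
0 1 -0.1 40 [-0.87  0.86  2.6   2.28  1.78 -1.1 ]
0 1 -0.1 72 [-0.94  0.96  2.53  2.21  1.78 -0.59]
0 1 0.014 -72 [-0.16  0.92  2.48  3.01  1.83 -2.86]
0 1 0.014 -40 [-0.26  0.79  2.5   2.92  1.72 -2.3 ]
0 1 0.014 0 [-0.44  0.71  2.48  2.74  1.62 -1.59]
0 1 0.014 40 [-0.6   0.76  2.42  2.58  1.61 -0.9 ]
0 1 0.014 72 [-0.66  0.87  2.37  2.51  1.65 -0.37]
0 -1 -0.1 -72 None
0 -1 -0.1 -40 None
0 -1 -0.1 0 None
0 -1 -0.1 40 [-0.87  0.86  2.6   2.28  1.78  2.04]
0 -1 -0.1 72 [-0.94  0.96  2.53  2.21  1.78  2.55]
0 -1 0.014 -72 [-0.16  0.92  2.48  3.01  1.83  0.28]
0 -1 0.014 -40 [-0.26  0.79  2.5   2.92  1.72  0.84]
0 -1 0.014 0 [-0.44  0.71  2.48  2.74  1.62  1.55]
0 -1 0.014 40 [-0.6   0.76  2.42  2.58  1.61  2.24]
0 -1 0.014 72 [-0.66  0.87  2.37  2.51  1.65  2.77]
15 1 -0.1 -72 None
15 1 -0.1 -40 None
15 1 -0.1 0 None
15 1 -0.1 40 [-0.83  0.48  2.61  2.33  1.27 -0.83]
15 1 -0.1 72 [-0.91  0.62  2.57  2.28  1.34 -0.35]
15 1 0.014 -72 [-0.16  0.61  2.51  3.02  1.29 -2.82]
15 1 0.014 -40 [-0.25  0.47  2.5   2.92  1.15 -2.23]
15 1 0.014 
[... 849 characters left out ...]
  0.34  2.43  3.    0.68 -2.77]
30 1 0.014 -40 [-0.23  0.23  2.41  2.83  0.56 -2.1 ]
30 1 0.014 0 [-0.38  0.2   2.37  2.52  0.53 -1.2 ]
30 1 0.014 40 [-0.53  0.27  2.34  2.36  0.61 -0.45]
30 1 0.014 72 [-0.59  0.38  2.33  2.37  0.71  0.03]
30 -1 -0.1 -72 [-0.21  0.27  2.66  2.95  0.83  0.36]
30 -1 -0.1 -40 [-0.33  0.1   2.62  2.72  0.65  1.07]
30 -1 -0.1 0 [-0.56  0.05  2.57  2.32  0.63  2.01]
30 -1 -0.1 40 [-0.74  0.16  2.52  2.16  0.74  2.7 ]
30 -1 -0.1 72 None
30 -1 0.014 -72 [-0.14  0.34  2.43  3.    0.68  0.37]
30 -1 0.014 -40 [-0.23  0.23  2.41  2.83  0.56  1.04]
30 -1 0.014 0 [-0.38  0.2   2.37  2.52  0.53  1.94]
30 -1 0.014 40 [-0.53  0.27  2.34  2.36  0.61  2.69]
30 -1 0.014 72 None
```

```bash
cat > plan.py <<'E'
from geo import *
RR,TI,IN,OUT=.083,15,.014,-.035
P=lambda a,dx=IN,r=RR:pose(a,r,dx,TI,1)
def arc(a0,a1,dx=IN,v=.05,step=12,stop=None):
    n=max(1,int(np.ceil(abs(a1-a0)/step))); F=[]
    for a in np.linspace(a0,a1,n+1)[1:]:
        bot.servo_line(*P(a,dx),velocity=v); F.append(np.round(get_obs()["wrist_force"],1).tolist())
    return F
def snap(name,crop=(200,115,170,180),k=3.3):
    import cv2; d=vision.read_camera("side")["frame"]; x,y,w,h=crop
    cv2.imwrite(f"pics/{name}.png",cv2.cvtColor(cv2.resize(d[y:y+h,x:x+w],None,fx=k,fy=k,interpolation=cv2.INTER_CUBIC),cv2.COLOR_RGB2BGR))
E
python3 - <<'E'
from plan import *
for dx,r in((OUT,RR),(IN,RR),(-.06,.19),(OUT,.19)):
  print(dx,r,[(a,kinematics.solve_ik(*P(a,dx,r)) is not None) for a in(-45,-30,-17,0,20,40,60)])
q=kinematics.solve_ik(*P(-17,-.06,.19)); print(q)
hand.move_gripper(0.0,20)
if q is not None:
    m=np.array(q);m[0]=-1.165;m[1]-=.1
    bot.goto_joints(m);print(get_obs()["position"])
    bot.goto_joints(q);o=get_obs();print(o["time_s"],o["position"],o["wrist_force"],o["gripper_width"])
    snap("pre",(150,60,260,240),2.4)
E
```

```text
-0.035 0.083 [(-45, True), (-30, True), (-17, True), (0, True), (20, True), (40, True), (60, True)]
0.014 0.083 [(-45, True), (-30, True), (-17, True), (0, True), (20, True), (40, True), (60, True)]
-0.06 0.19 [(-45, True), (-30, True), (-17, True), (0, True), (20, True), (40, True), (60, True)]
-0.035 0.19 [(-45, True), (-30, True), (-17, True), (0, True), (20, True), (40, True), (60, True)]
[-0.31065323 -0.03552554  2.57864272  2.74636494  0.74074713 -1.64100581]
[ 0.27926964 -0.4313731   0.38750715]
4.8833 [ 0.51471323 -0.07535856  0.33619994] [-0.98227067  0.25904038  0.06438846] -1.3592650083189069e-05
```

View pics/pre.png

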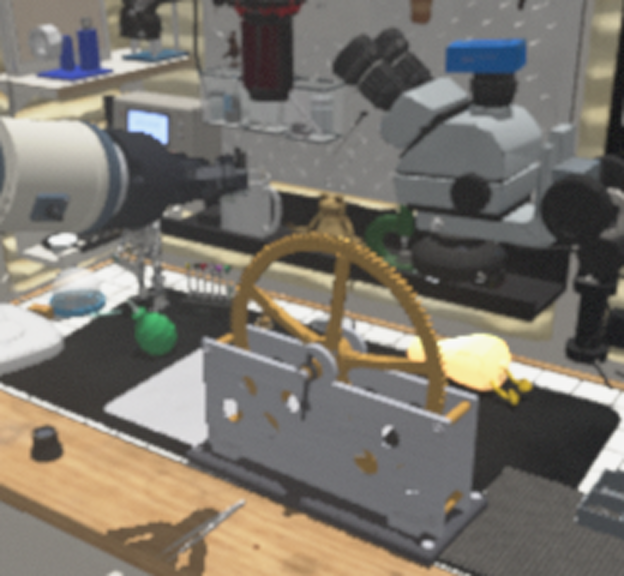

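The gripper is in front of and to the left of the wheel, with its tip near crop pixel (250,170); nothing has been disturbed. Next I'll come down in front of the opening and check the tip position.

```bash
python3 - <<'E'
from plan import *
S=vision.read_camera("side")
tip=lambda o:o["position"]+.017*R.from_quat(o["orientation"]).as_matrix()[:,2]
print((proj(S,tip(get_obs()))-[150,60])*2.4)
bot.servo_line(*P(-17,OUT,.19)); bot.servo_line(*P(-17,OUT),velocity=.12)
o=get_obs();print(o["time_s"],np.round(o["wrist_force"],2),(proj(S,tip(o))-[200,115])*3.3)
snap("front")
E
```

```text
[244.80484684 183.55858542]
6.3417 [-0.36  0.22  0.46] [234.16583536 214.10074638]
```

View pics/front.png

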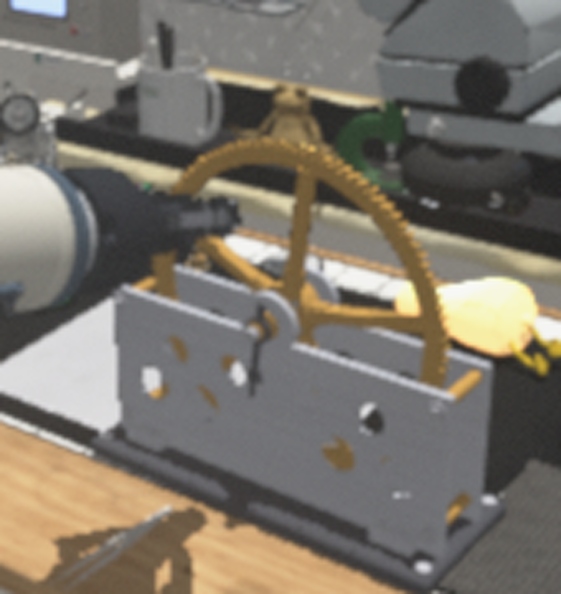

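The fingertips are at about (237,213), which matches the prediction, and they face the opening left of the upright spoke. I'll insert now and feel for contact.

```bash
python3 - <<'E'
from plan import *
f0=get_obs()["wrist_force"]
bot.servo_line(*P(-17),velocity=.05)
print("in",np.round(get_obs()["wrist_force"]-f0,1))
a=-17
while a<5:
    a+=1.5; bot.servo_line(*P(a),velocity=.04); f=get_obs()["wrist_force"]-f0
    if np.linalg.norm(f[1:])>2: break
print("contact a",a,np.round(f,1)); 
print(arc(a,a+12,v=.04)); print(get_obs()["time_s"])
S=vision.read_camera("side");snap("p1")
E
```

```text
in [ 0.5 -0.3 -0.9]
contact a -5.0 [ 0.6  2.2 -0.7]
[[1.3, 2.3, 1.4]]
10.1083
```

View pics/p1.png

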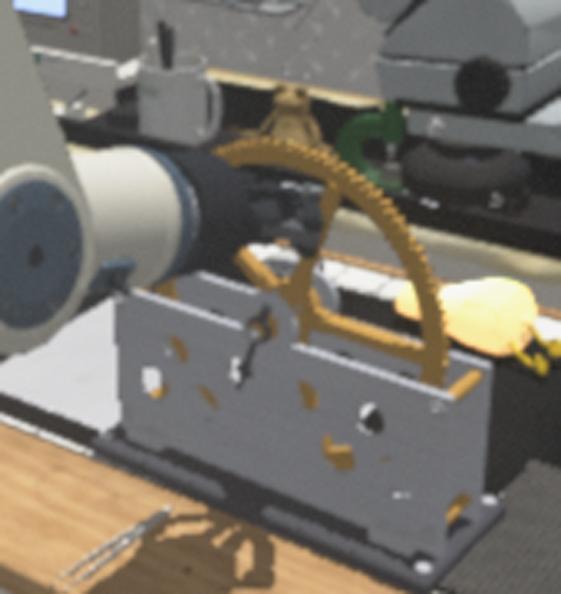

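The wheel turns with the finger. Contact came at finger angle −5°, close to the predicted −6.6°. I'll continue: finish push 1, do push 2, then most of push 3.

```bash
python3 - <<'E'
from plan import *
def release(a):
    arc(a,a-6,v=.05); bot.servo_line(*P(a-6,OUT),velocity=.08); print("rel",get_obs()["time_s"],np.round(get_obs()["wrist_force"],1))
def enter(a0,a):
    arc(a0,a,OUT,v=.12,step=20); bot.servo_line(*P(a),velocity=.08); print("ent",np.round(get_obs()["wrist_force"],1))
print(arc(7,51)); release(51)
enter(45,-31.5); print(arc(-31.5,37)); release(37)
enter(31,-45.5); print(arc(-45.5,14)); print(get_obs()["time_s"])
snap("p3")
E
```

```text
[[0.6, 0.5, 1.8], [1.0, -0.2, 1.6], [-0.3, 1.2, 2.1], [0.1, 0.1, 0.5]]
rel 13.1667 [ 1.1 -0.1 -0.1]
ent [-0.1 -0.  -0.3]
[[-0.8, 1.4, -0.4], [1.0, 0.2, -0.1], [0.4, 1.1, 0.8], [0.5, 1.7, 1.2], [-0.3, 1.3, 1.3], [0.4, -0.1, 0.8]]
rel 19.85 [ 0.   0.2 -0.5]
ent [-0.5 -1.   0.3]
[[-1.6, 1.2, -0.8], [0.2, 0.9, -0.1], [1.1, 0.9, 0.7], [0.4, 0.6, -0.1], [0.5, 1.2, 1.4]]
25.0083
```

View pics/p3.png

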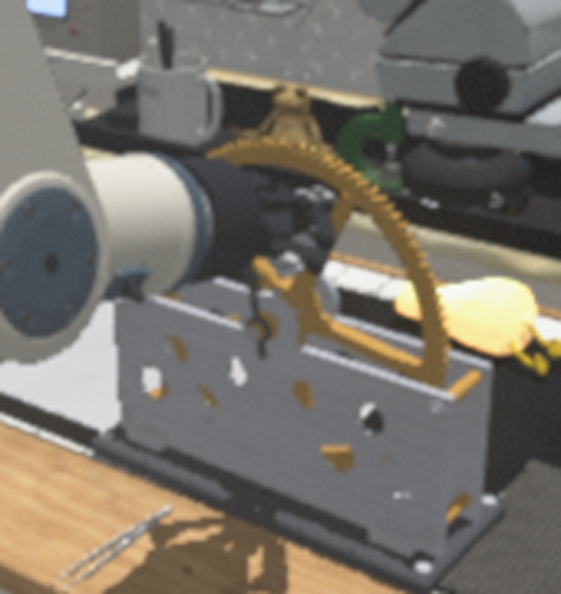

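The hand now leans just left of upright: tip near (253,265), centre near (262,328). I'll push the remaining ~8°, release, back away and measure.

```bash
python3 - <<'E'
from plan import *
print(arc(14,22,v=.03)); arc(22,14,v=.05); bot.servo_line(*P(14,OUT),velocity=.08)
bot.servo_line(*P(14,OUT,.19),velocity=.15); bot.servo_line(*P(14,-.06,.25),velocity=.15); print(get_obs()["time_s"])
S=vision.read_camera("side");snap("fin",(235,150,110,100),5.5)
k=lambda X:((proj(S,world(p,[X]))[0]-[235,150])*5.5).round(1)
for d in(-5,0,5): print(d,"tip",k(wheel(np.radians(d),0,.057,-.038)),"tail",k(wheel(np.radians(d),np.pi,.022,-.038)),"spokes",[k(wheel(np.radians(d+s),0,.11,-.0)) for s in(36,-36)])
print("hub",k([-.038,0,.15]))
E
```

```text
[[2.0, 1.2, 2.4]]
28.1833
-5 tip [232.  229.2] tail [246.3 402.7] spokes [array([412.9, 148.1]), array([158.4, 107.6])]
0 tip [241.8 231.6] tail [242.7 401.6] spokes [array([429.7, 164.8]), array([171.8,  98.2])]
5 tip [251.7 235. ] tail [239.  400.1] spokes [array([445.5, 183. ]), array([186.4,  90.4])]
hub [242.4 355.5]
```

View pics/fin.png

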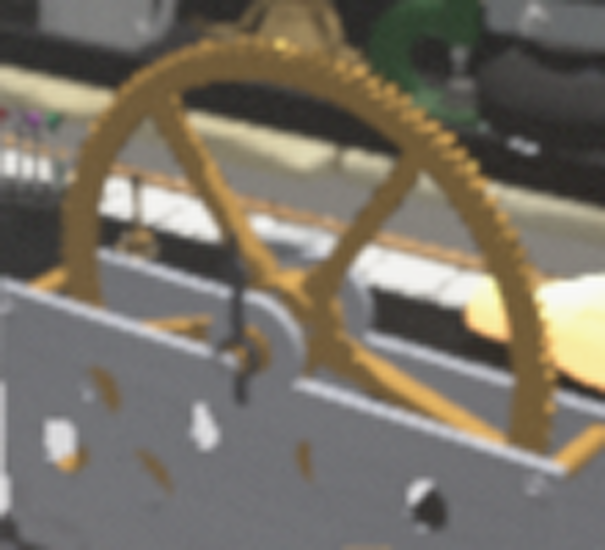

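The hand's tip is at about (234,235) and its tail at (241,400), which puts it at roughly −2°. The finger geometry says about −0.5°. I'll nudge about 1.3° more for margin, then measure the hand's line numerically.

```bash
python3 - <<'E'
from plan import *
import cv2
def meas():
    S=vision.read_camera("side"); g=cv2.cvtColor(S["frame"],cv2.COLOR_RGB2GRAY).astype(float)
    rows=[];c=[]
    for v in range(195,223):
        if 206<=v<=218: continue
        w=np.clip(85-g[v,271:285],0,None)
        if w.sum()>15: rows.append(v);c.append((w*np.arange(271,285)).sum()/w.sum())
    s=np.polyfit(rows,c,1)[0]
    def sl(d):
        a=proj(S,world(p,[wheel(np.radians(d),0,.05,-.038),wheel(np.radians(d),np.pi,.02,-.038)]));return (a[1]-a[0])[0]/(a[1]-a[0])[1]
    D=np.linspace(-15,15,61);print("angle",np.interp(-s,[-sl(d) for d in D],D),len(rows))
meas()
bot.servo_line(*P(14,OUT,.19)); bot.servo_line(*P(14,OUT),velocity=.12); bot.servo_line(*P(14),velocity=.06)
arc(14,23.3,v=.03); print(np.round(get_obs()["wrist_force"],1)); arc(23.3,14,v=.05); bot.servo_line(*P(14,OUT),velocity=.08)
bot.servo_line(*P(14,OUT,.19),velocity=.15); bot.servo_line(*P(14,-.06,.25),velocity=.15)
meas(); bot.dwell(.3); print(get_obs()["time_s"]); snap("end",(120,130,260,230),2.4)
E
```

```text
angle -10.177025928950465 13
[-0.3  2.7  0.3]
angle -9.259318451961295 13
34.5
```

View pics/end.png

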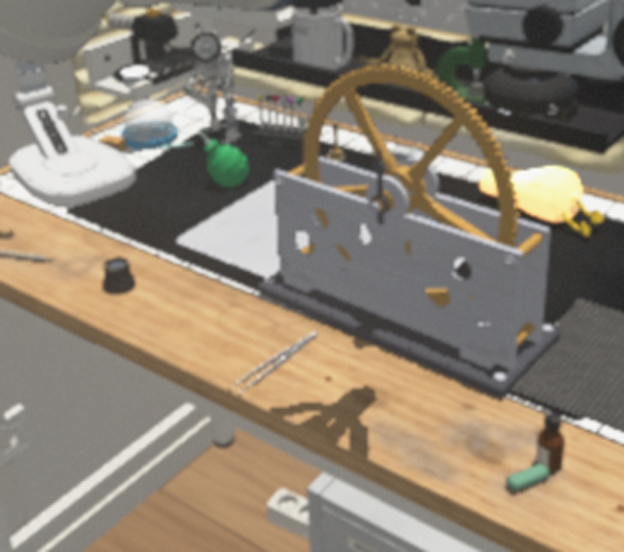

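The dark-pixel fit is unreliable because the hand is seen against a dark background; everything else sits where it started. I'll check the angle from the brass wheel instead, using silhouette matching of rim and spokes.

```bash
python3 - <<'E'
from plan import *
import cv2
S=vision.read_camera("side"); f=cv2.GaussianBlur(np.mean([vision.read_camera("side")["frame"] for _ in range(3)],0),(0,0),.5)
m=np.clip((f[...,0]-f[...,2])/np.maximum(f[...,0],20)/.6,0,1).astype(np.float32)
def val(X,sh): 
    q=(proj(S,world(p,X))+sh).astype(np.float32); return cv2.remap(m,q[:,0][None],q[:,1][None],cv2.INTER_LINEAR)[0]
sp=lambda th,off:np.array([[0,-r*np.sin(a)-off*np.cos(a),.15+r*np.cos(a)-off*np.sin(a)] for s in(36,-36) for a in[np.radians(th+s)] for r in np.linspace(.045,.1,30)])
ring=lambda r:np.array([[0,-r*np.sin(a),.15+r*np.cos(a)] for a in np.radians(np.arange(-75,76,2.))])
best=None
def score(q):
    th,sh=q[0],q[1:]
    s=2*val(sp(th,0),sh).mean()-val(sp(th,.012),sh).mean()-val(sp(th,-.012),sh).mean()
    g=2*val(ring(.118),sh).mean()-val(ring(.103),sh).mean()-val(ring(.133),sh).mean()
    return -(s+g),s,g
from scipy.optimize import brute
r=brute(lambda q:score(q)[0],(slice(-10,10.1,1),slice(-3,3.1,1),slice(-3,3.1,1)));print(r,score(r))
for th in range(-6,7,2):print(th,round(score([th,*r[1:]])[1],3))
E
```

```text
[-0.38338506 -1.12801333 -0.8533003 ] (np.float32(-2.1795006), np.float32(1.0947459), np.float32(1.0847548))
-6 0.194
-4 0.659
-2 1.017
0 1.091
2 0.91
4 0.423
6 -0.048
```

The silhouette fit gives −0.4°, consistent with the finger geometry. I'm handing in.

```bash
python3 -c "
from workcell import *
print(hand_in(),get_obs()['time_s'])"
```

```text
the job is handed in; nothing more can be done
the job is handed in; nothing more can be done
```

The minute hand now points straight up, measured at about −0.4° against the 5° allowed, after three spoke pushes and a small final nudge; the fingers are clear of the wheel, nothing round the stand visibly moved, and the job is handed in at about 35 s (no verdict was shown).

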